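# Tip up the slotted steel plate and bin it

### The arm

A 7-joint arm with a two-finger parallel gripper is mounted at the origin on a cart in front of the work surface, level with it; the furniture and walls round the work are solid. World frame = base frame: x ahead of the robot, y to its left, z up, the work surface at z = 0. Lengths are in mm, angles in rad, forces in N, time in s.
With the tool pointing down it reaches from about 425 to 1025 mm from the base axis. Payload 9.4 kg.
Tool frame: the origin (TCP) lies at the very end of the fingers, on their centre line; the grasp point (between the pads) lies r.tcp_to_grasp behind it (r.tcp_to_grasp is the distance from the TCP to the grasp point, in mm); x points along the fingers, y is the direction in which the jaws open and shut, and the axes are right-handed (so a half turn about x gives the same grasp; the last joint's range is limited). The gripper opens to 85 mm and grips with 20 to 120 N. Pads are 22 mm wide; open, the fingers measure 114 mm over their backs; the gripper's body (76 mm by 85 mm) begins 54 mm behind the grasp point. The pads swing forward as they close: fully open they stand 13 mm farther back than shut.
Start: joints at [-1.302, 0.599, -0.003, 1.599, 0.002, 0.943, -0.08], TCP at [245.742, 682.081, 231.275] pointing down, gripper open.
Joint ranges: [-2.57, 2.57], [-0.35, 1.97], [-1.29, 1.29], [0.11, 2.56], [-1.05, 4.19], [0.11, 1.86], [-2.63, 2.63]. Speed limits (rad/s): [2.22, 2.22, 3.01, 3.01, 3.14, 3.14, 3.14].

### API

Orientations are given as a unit quaternion [w, x, y, z].
In Python, from plant import r gives the robot as it stands. The module is installed in compiled form; this text tells all that it offers. Calls block until the motion is done:
- r.move_pose(position, orientation): joint-space move of the TCP to a pose.
- r.move_straight(position, speed=150, attitude=None): straight line of the TCP; attitude=None keeps the orientation; speed is the mean speed in mm/s.
- r.set_joints(angles): joint-space move.
- r.command_gripper(opening): finger opening in mm; the grip force is fixed at half the most; returns when the fingers have stopped.
- r.hold(seconds).
- r.solve_ik(position, orientation): joint angles nearest the present ones, or None.
- r.get_image(name): name is "scene" or "top"; returns (picture, depth): 384x512x3 uint8, red, green, blue; 384x512 float32, mm along the optical axis (not along the pixel's ray), 0 where there is no reading.
- r.calibration(name): a dict with "camera_matrix" (3x3 intrinsics, pixels), "k1" (the pictures are not rectified: a ray, as slopes to the right and down, at radius r is drawn at 1 + k1 r^2 times it, then the intrinsics apply), "R" (3x3) and "t" (3): a world point X has camera coordinates R X + t. Camera axes: x right, y down, z forward; pixel columns grow to the right and rows downward; lengths in mm; the calibration is good to about 2 mm. A picture is of the moment at which its call begins. calibration takes no time and is no camera call.
A pose or a line that the arm cannot do raises r.MotionError and nothing moves.
- r.hand_in(): hands the job in, once; it reports no verdict.
Trained networks look in the newest picture that a camera, given by its name, has taken for a name from the list of things; names that differ only in an ending like _2 or _b are one class to them, and where a whole thing is asked for, a point or a joint stands for the part that bears it (a point fixed in the world has none). Each returns a list of dicts, best first, with "score" (0 to 1); they miss things now and then, are a little off and sometimes report something else, mostly with a low value. They report only what shows in the picture. A call takes as long as a camera call.
- r.look_for(name, camera): "uv" ([column, row] in pixels, amid what is visible of it).
- r.trace(name, camera): "mask" (384x512 bool, what is visible of it) and "uv" ([column, row] in pixels, amid what is visible of it).
Readings, each from a call of its own:
- r.current_t(): time.
- r.current_q(): joint angles.
- r.current_joint_vel(): joint speeds.
- r.current_joint_torque(): joint torques, N m.
- r.current_ee_pos(): TCP position.
- r.current_orientation(): TCP orientation.
- r.current_ft_force(): force on the tool from outside, world axes, zero at the start.
- r.current_torque(): the same for the moment, N m.
- r.current_opening(): finger opening in mm.
Only numpy, scipy, OpenCV 4.12 (cv2) and the standard library are available. Lean on these libraries where they do the work, as an engineer would, in place of code of your own. Each camera call takes 0.05 s, during which the arm holds its last target.

### The job

Two thin steel plates lie in two white tip-up blocks. Press down the overhanging end of the plate with the long slot, so that it tips up and stays standing steeply in the pocket of its block; then pinch it by its raised end and put it in the green bin. Leave the plate with the two round holes lying flat where it is.

Things in the scene. Friction and masses are not known exactly. Their poses are not given: they have to be found in the camera images.
- slot_plate_c (a point): Centre (half-way up) of the steel plate to move: 112 mm along x, 40 along y, 5 thick, 0.15 kg, one slot 50 x 10 mm along x in its middle. It lies flat, centre 62.5 mm above the table; its -x end (nearer the robot) hangs 43 mm over the pocket of its block. Tipped, it stands by itself at about 64 degrees, foot in the pocket, +x end up about 105 mm above the table, to be pinched across its 40 mm.
- block_1: White slick plastic block under the slotted plate, fixed. Origin: under its sharp tipping edge (along y, 60 mm up). At +x the bed, rails 62 mm high beside the plate; at -x an open pocket: floor 4 mm up, 31 mm wide there, its far wall sloping outward to 50 mm out at 46 mm up; cheeks 26 mm high. Pressing the plate down 20 to 30 mm, 30 mm out from the edge, tips it and the foot slides in.
- hole_plate_c (a point): Centre (half-way up) of the other plate, which must stay: same size, thickness and kind of block (another one), but with two round 14 mm holes, 30 mm either side of the centre, and no slot. Axes as for the first plate.
- bin: Green open-topped stacking bin, fixed to the table, 224 mm along its x, 143 mm along its y, 115 mm high; origin at the centre of its underside. Inside about 190 x 118 mm, floor 4 mm above the table (studs shown there lie flat). The wall at its -x end is only 53 mm high.

How it is judged:
By the outcome, as a careful person would: the job done as asked, in the order asked, and still so for the second after the job is handed in, with the robot touching nothing.
It also fails if it takes over 51 s, if anything falls off the work surface, if the arm or the gripper's body presses on something with over 40 N, if the wrist force passes 120 N, or if a joint passes its speed limit or range.

## Working session

There is one attempt and no reset: what is moved stays moved. The work goes in short steps, each a Python script; the robot and the scene stay as the last script left them, time stands still between calls to the robot, and variables do not carry over. Pictures are saved under pics/ and viewed, and the job is handed in when it is done.

```bash
mkdir -p pics; cat > h.py <<'E'
import numpy as np, cv2
from plant import r
def cal(n):
    c=r.calibration(n); return np.array(c["camera_matrix"]),c["k1"],np.array(c["R"]),np.array(c["t"]).ravel()
def rays(n,uv):
    K,k1,R,t=cal(n); uv=np.asarray(uv,float).reshape(-1,1,2)
    p=cv2.undistortPointsIter(uv,K,np.array([k1,0,0,0,0.]),None,None,(3,50,1e-9)).reshape(-1,2)
    return np.c_[p,np.ones(len(p))],R,t
def px_depth(n,uv,d):
    p,R,t=rays(n,uv); return (p*np.asarray(d).reshape(-1,1)-t)@R
def px_z(n,uv,z):
    p,R,t=rays(n,uv); o=-R.T@t; d=p@R; return o+d*((z-o[2])/d[:,2])[:,None]
def proj(n,X):
    K,k1,R,t=cal(n); return cv2.projectPoints(np.asarray(X,float).reshape(-1,3),cv2.Rodrigues(R)[0],t,K,np.array([k1,0,0,0,0.]))[0].reshape(-1,2)
def save(n,f):
    a,d=r.get_image(n); cv2.imwrite('pics/'+f,a[:,:,::-1]); return a,d
E
python3 - <<'E'
from h import *
for n in("scene","top"):
    a,d=save(n,n+'0.png'); np.savez(n+'0.npz',a=a,d=d)
    K,k,R,t=cal(n); print(n,K[0,0],k,-R.T@t,R[2])
    for nm in("slot_plate_c","hole_plate_c","block_1","bin"):
        for o in r.trace(nm,n)[:3]:
            m=o["mask"]; ok=m&(d>0); v,u=np.nonzero(ok)
            P=px_depth(n,np.c_[u,v],d[ok]) if ok.any() else np.zeros((1,3))
            print(nm,round(o["score"],2),np.round(o["uv"]),m.sum(),np.median(P,0).round(1),P.min(0).round(),P.max(0).round())
print(r.tcp_to_grasp,r.current_t(),r.current_orientation())
E
```

```text
scene 425.54408025369594 -0.12343100322996324 [-124.96525926 -633.37103814  571.24070491] [ 0.70042464  0.39557856 -0.59407316]
slot_plate_c 0.93 [202. 182.] 662 [ 467.  -175.4   64.6] [ 414. -197. -222.] [761. 118.  68.]
hole_plate_c 0.92 [244. 195.] 723 [ 460.4 -276.1   64.8] [ 407. -299.   43.] [ 527. -251.   68.]
block_1 0.85 [204. 202.] 1560 [ 452.2 -200.5   26.5] [ 394. -210.   -3.] [ 535. -109.   64.]
top 452.5641937872497 -0.17501947486486746 [ 363.59869552 -304.89085887  927.12666846] [ 0.12651527 -0.01799772 -0.99180138]
slot_plate_c 0.89 [179. 200.] 1044 [ 475.6 -177.3   65.1] [ 416. -200.   57.] [ 530. -154.   69.]
hole_plate_c 0.66 [226. 203.] 1177 [ 464.2 -276.8   65.1] [ 409. -300.    0.] [ 523. -253.   70.]
block_1 0.68 [184. 205.] 1429 [ 464.7 -187.8   45. ] [ 396. -211.   -3.] [ 548. -132.   68.]
bin 0.63 [320. 208.] 9128 [ 454.4 -465.    14.2] [ 319. -597.   -5.] [ 599. -351.  120.]
18.700000000000003 0.5 [ 0.69658857  0.12159588  0.69654854 -0.12165086]
```

```bash
python3 - <<'E'
import cv2
for n in("scene","top"):
    a=cv2.imread(f'pics/{n}0.png'); cv2.imwrite(f'pics/{n}0b.png',cv2.resize(a,(768,576),interpolation=cv2.INTER_CUBIC))
    
a=cv2.imread('pics/top0.png')[150:260,130:250]; cv2.imwrite('pics/top0c.png',cv2.resize(a,None,fx=5,fy=5,interpolation=cv2.INTER_CUBIC))
E
```

```text
(no output)
```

View pics/scene0b.png

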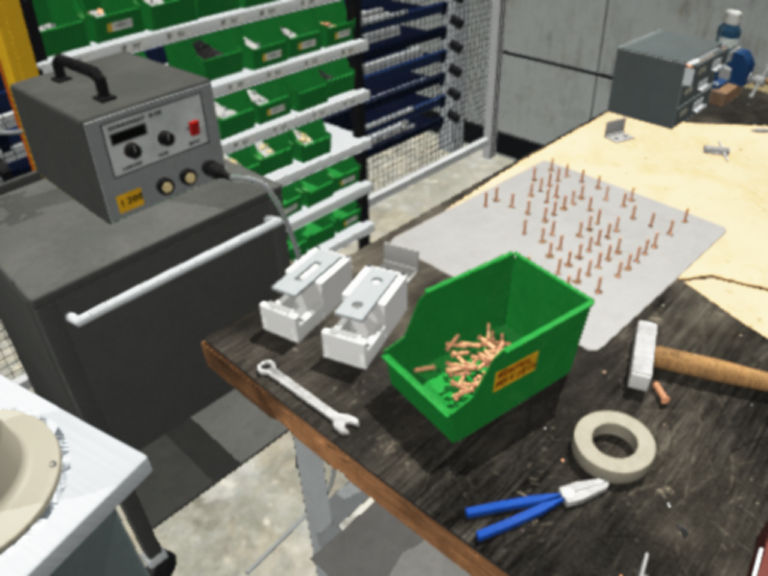

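View pics/top0b.png

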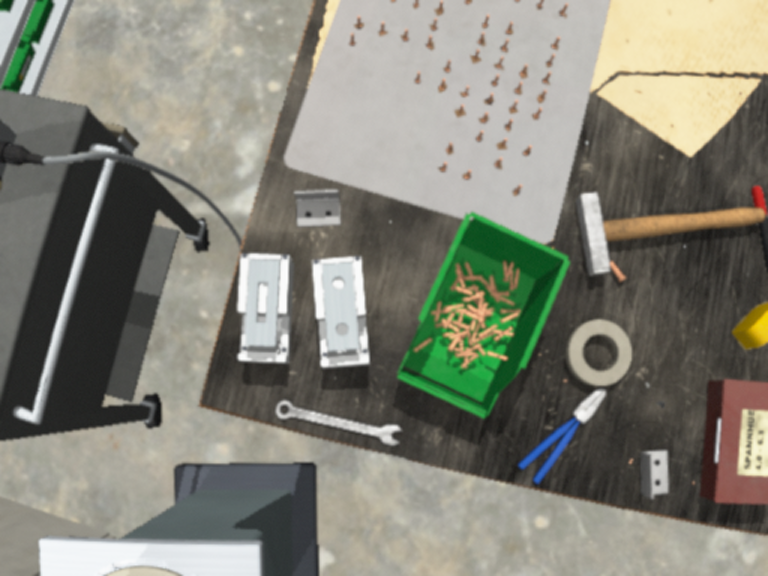

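View pics/top0c.png

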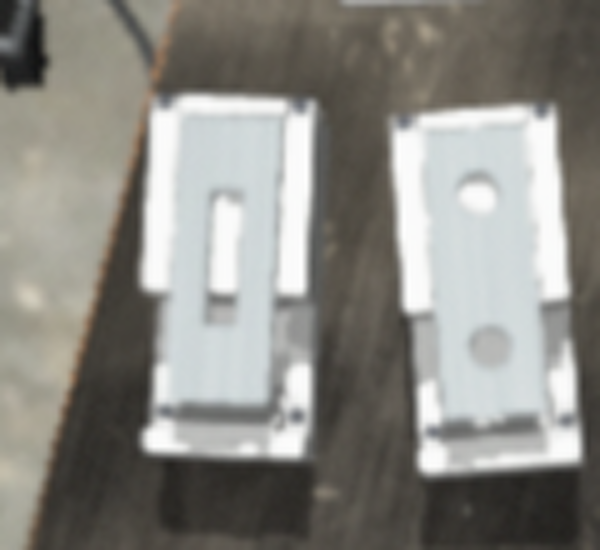

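```bash
cat > m.py <<'E'
from h import *
def heights(n):
    z=np.load(n+'0.npz'); d=z['d']; v,u=np.mgrid[0:384,0:512]
    P=px_depth(n,np.c_[u.ravel(),v.ravel()],d.ravel()).reshape(384,512,3); P[d==0]=np.nan; return P
E
python3 - <<'E'
from m import *
for n in("top","scene"):
    P=heights(n); a=np.load(n+'0.npz')['a']
    Z=P[...,2]; Y=P[...,1]; X=P[...,0]
    # plate tops: classify
    for nm,c in(("slot",(475,-177)),("hole",(465,-276))):
        for o in r.trace(nm+"_plate_c",n)[:1]:
            m=o["mask"]; m=m&(Z>58)&(Z<72)
            cn=cv2.morphologyEx(m.astype(np.uint8),cv2.MORPH_CLOSE,np.ones((9,9)))
            v,u=np.nonzero(cn); W=px_z(n,np.c_[u,v],65)[:,:2].astype(np.float32)
            (cx,cy),(w,h),ang=cv2.minAreaRect(W)
            print(n,nm,(round(cx,1),round(cy,1)),round(w,1),round(h,1),round(ang,1),'mean',W.mean(0))
            w2,V=np.linalg.eigh(np.cov(W.T)); print('  pca yaw',np.degrees(np.arctan2(V[1,1],V[0,1])),np.sqrt(12*w2))
    # bin
    hsv=cv2.cvtColor(a,cv2.COLOR_RGB2HSV); g=(hsv[...,0]>50)&(hsv[...,0]<75)&(hsv[...,1]>150)
    rim=g&(Z>105)&(Z<125)&(X<700)&(X>250)&(Y<-300)
    Q=P[rim][:,:2].astype(np.float32); rr=cv2.minAreaRect(Q); print('rim',len(Q),rr, Q.min(0),Q.max(0)); print(cv2.boxPoints(rr).round())
    b=g&(Z>-10)&(Z<125)&(X<700)&(X>250)&(Y<-300)
    Q=P[b][:,:2].astype(np.float32); rr=cv2.minAreaRect(Q); print('all',len(Q),rr); print(cv2.boxPoints(rr).round())
    # tall things left of the plates
    s=(Z>80)&(X>100)&(X<1100)&(Y>-150)
    for y0 in range(-150,900,75):
        k=(Z>-300)&(Y>y0)&(Y<y0+75)&(X>250)&(X<1000)
        if k.sum(): print(y0,k.sum(),'zmax',np.percentile(Z[k],99).round(), 'x of tall',np.percentile(X[k&(Z>50)],[0,100]).round() if (k&(Z>50)).any() else '')
E
```

```text
top slot (472.3, -177.1) 42.9 113.1 87.5 mean [ 472.67545 -176.44917]
  pca yaw 177.06019639850427 [ 40.5181416  113.81309972]
top hole (465.5, -275.8) 112.5 41.5 3.8 mean [ 465.21835 -276.38947]
  pca yaw -176.1063186943145 [ 40.4120355  112.08218969]
rim 929 ((470.2770690917969, -465.0130615234375), (141.97232055664062, 166.38951110839844), 63.86299514770508) [ 367.6524  -559.66486] [ 569.8512  -371.10614]
[[ 364. -492.]
 [ 514. -565.]
 [ 576. -438.]
 [ 427. -365.]]
all 6267 ((450.4723205566406, -468.37762451171875), (165.65484619140625, 246.14816284179688), 64.17700958251953)
[[ 304. -489.]
 [ 525. -597.]
 [ 597. -447.]
 [ 376. -340.]]
-150 2093 zmax 63.0 x of tall [460. 534.]
0 369 zmax 61.0 x of tall [674. 687.]
75 4663 zmax 64.0 x of tall [670. 688.]
150 10257 zmax 64.0 x of tall [673. 742.]
225 1202 zmax 3.0 x of tall 
scene slot (470.3, -177.9) 46.4 118.1 87.2 mean [ 467.35394 -177.48643]
  pca yaw -179.4367832274639 [ 43.5290501  115.55491317]
scene hole (463.2, -276.9) 117.0 43.4 4.1 mean [ 460.97116 -276.90207]
  pca yaw -175.59911044569532 [ 42.46585147 115.56431761]
rim 
[... 229 characters left out ...]
.8948059082031, -452.9096984863281), (142.77244567871094, 221.79254150390625), 63.49481964111328)
[[ 312. -467.]
 [ 510. -566.]
 [ 574. -439.]
 [ 376. -340.]]
-150 1186 zmax 62.0 x of tall [459. 530.]
0 262 zmax 59.0 x of tall [672. 686.]
75 3751 zmax 60.0 x of tall [666. 684.]
150 11608 zmax 205.0 x of tall [578. 741.]
225 9242 zmax 215.0 x of tall [486. 761.]
300 3042 zmax 266.0 x of tall [491. 778.]
375 2450 zmax 268.0 x of tall [511. 799.]
450 1901 zmax 266.0 x of tall [531. 818.]
525 1728 zmax 270.0 x of tall [ 552. 1000.]
600 3186 zmax 354.0 x of tall [572. 988.]
675 635 zmax 317.0 x of tall [623. 995.]
750 340 zmax 307.0 x of tall [ 631. 1000.]
825 216 zmax 308.0 x of tall [826. 980.]
```

```bash
cat >> h.py <<'E'
from scipy.spatial.transform import Rotation as Ro
C=np.array([472.4,-177.0]); YAW=np.radians(-2.7)
ex=np.array([np.cos(YAW),np.sin(YAW)]); ey=np.array([-ex[1],ex[0]])
def P(lx,z,ly=0): return list(C+lx*ex+ly*ey)+[z]      # plate frame, lx from plate centre
def ori(yaw,tilt=0,flip=1):
    """tool x down; jaw axis = flip * y axis of frame at yaw; tilt>0: tool tip points towards frame +x"""
    y=flip*np.array([-np.sin(yaw),np.cos(yaw),0]); f=np.array([np.cos(yaw),np.sin(yaw),0])
    x=np.array([0,0,-1.])*np.cos(tilt)+f*np.sin(tilt); z=np.cross(x,y)
    q=Ro.from_matrix(np.c_[x,y,z]).as_quat(); return [q[3],q[0],q[1],q[2]]
E
python3 - <<'E'
from h import *
print(np.round(r.current_q(),3))
BY=np.radians(-26.1)
for f in(1,-1):
    for nm,p,y,t in(("start_up",[245.7,682,420],None,0),("press_hi",P(-43,300),YAW,0),("press",P(-43,37),YAW,0),("pinch",P(8,75),YAW,0),("pinchT",P(8,75),YAW,-.45),("bin",[443,-452,250],BY,0),("binT",[443,-452,130],BY,-.5)):
        q=r.solve_ik(p,r.current_orientation() if y is None else ori(y,t,f)); print(f,nm,None if q is None else np.round(q,2))
# block check: overlay
n='top'; a=cv2.imread('pics/top0.png')
def pl(pts,col):
    p=proj(n,pts); p=((p-[130,150])*5).astype(int); cv2.polylines(b,[p.reshape(-1,1,2)],True,col,1)
b=cv2.resize(a[150:260,130:250],None,fx=5,fy=5,interpolation=cv2.INTER_CUBIC)
pl([P(-56,65,-20),P(56,65,-20),P(56,65,20),P(-56,65,20)],(0,0,255))
pl([P(-25,65,-5),P(25,65,-5),P(25,65,5),P(-25,65,5)],(0,0,255))
pl([P(-13,60,-30),P(-13,60,30)],(255,0,0))
pl([P(-43-11,65,-14),P(-43+11,65,-14),P(-43+11,65,14),P(-43-11,65,14)],(0,255,0))
cv2.imwrite('pics/ov.png',b)
E
```

```text
[-1.302  0.599 -0.002  1.599  0.002  0.943 -0.08 ]
1 start_up [-1.31  0.47  0.01  1.36 -0.01  1.31 -0.07]
1 press_hi [-0.2   0.22  0.57  2.12 -0.16  0.85  1.99]
1 press [ 0.36  0.65 -0.14  2.33  0.46  0.19  1.32]
1 pinch [ 0.36  0.6  -0.17  2.2   0.28  0.36  1.48]
1 pinchT [ 0.22  0.74 -0.04  1.91  0.11  0.94  1.63]
1 bin [ 0.18  0.59  0.84  1.83 -0.54  0.96  2.37]
1 binT [ 0.54  0.82  0.21  1.56 -0.03  1.26  1.85]
-1 start_up [-1.31  0.47  0.01  1.36 -0.01  1.31 -0.07]
-1 press_hi [-0.34  0.24  0.76  2.12 -0.22  0.86 -1.07]
-1 press [ 0.14  0.66  0.18  2.34 -0.62  0.18 -0.72]
-1 pinch [ 0.03  0.62  0.31  2.22 -0.51  0.36 -0.85]
-1 pinchT [-0.24  0.89  0.74  1.94 -0.48  1.   -0.84]
-1 bin [ 0.06  0.71  1.12  1.84 -0.73  1.07 -0.56]
-1 binT [ 0.13  1.1   1.11  1.59 -0.63  1.43 -0.65]
```

View pics/ov.png

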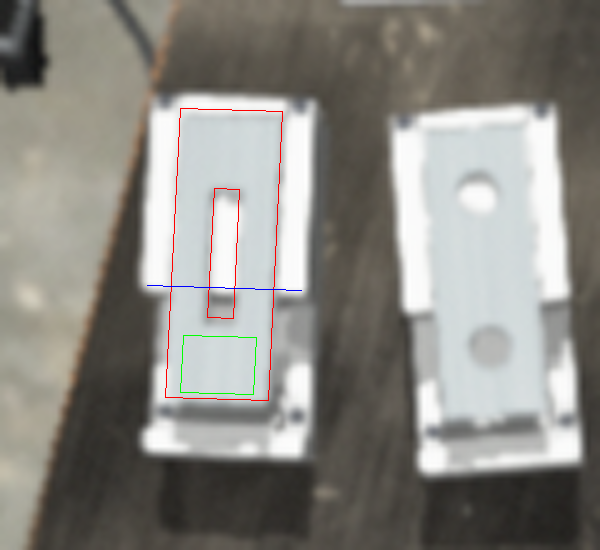

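```bash
sed -i 's/C=np.array(\[472.4,-177.0\])/C=np.array([470.8,-177.3])/; s/radians(-2.7)/radians(-2.6)/' h.py
python3 - <<'E'
from h import *
r.move_straight([245.7,682,420],speed=250)
r.move_pose(P(-44,400),ori(YAW,0,-1)); print(r.current_t(),np.round(r.current_q(),2))
r.command_gripper(0)
r.move_straight(P(-44,130),speed=250)
print(r.current_t(),np.round(r.current_q(),2),r.current_ee_pos(),r.current_opening())
a,d=save('top','t1.png'); save('scene','s1.png')
a=cv2.imread('pics/t1.png')[130:270,110:260]; b=cv2.imread('pics/s1.png')[120:250,150:290]
cv2.imwrite('pics/c1.png',np.hstack([cv2.resize(a,(400,400)),cv2.resize(b,(400,400))]))
E
```

```text
4.6833 [-0.78  0.19  1.27  1.98 -0.2   1.11 -1.04]
6.6833 [-0.22  0.56  0.72  2.31 -0.78  0.52 -0.49] [ 427.07688964 -175.65663439  130.54292697] -0.4666315582577512
```

View pics/c1.png

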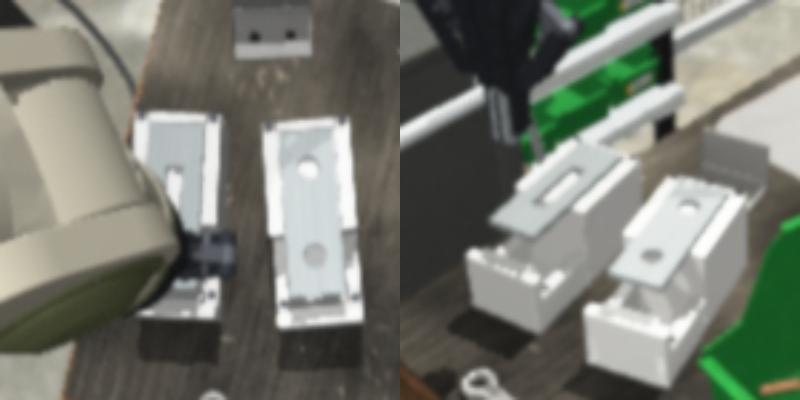

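The pictures show the closed fingers above the slotted plate's overhanging end, with the plates and blocks untouched. Next I press.

```bash
python3 - <<'E'
from h import *
r.move_straight(P(-44,70),speed=120)
for z in(60,52,45,40,37):
    r.move_straight(P(-44,z),speed=40); print(z,np.round(r.current_ft_force(),1),np.round(r.current_ee_pos(),1))
print(np.round(r.current_q(),2),r.current_t())
r.hold(0.3)
save('scene','s2.png'); b=cv2.imread('pics/s2.png')[120:250,150:290]
cv2.imwrite('pics/c2.png',cv2.resize(b,(600,557)))
E
```

```text
60 [ 0.1 -0.4  1.7] [ 427.1 -175.3   60.3]
52 [ 0.  -0.4 -0. ] [ 426.7 -175.3   52. ]
45 [-0.1  0.8 -0.2] [ 426.8 -175.3   45. ]
40 [-0.6  0.3  0.8] [ 426.7 -175.3   40. ]
37 [ 0.8  0.4 -0.1] [ 426.8 -175.3   37. ]
[ 0.04  0.68  0.33  2.35 -1.    0.25 -0.33] 9.0333
```

View pics/c2.png

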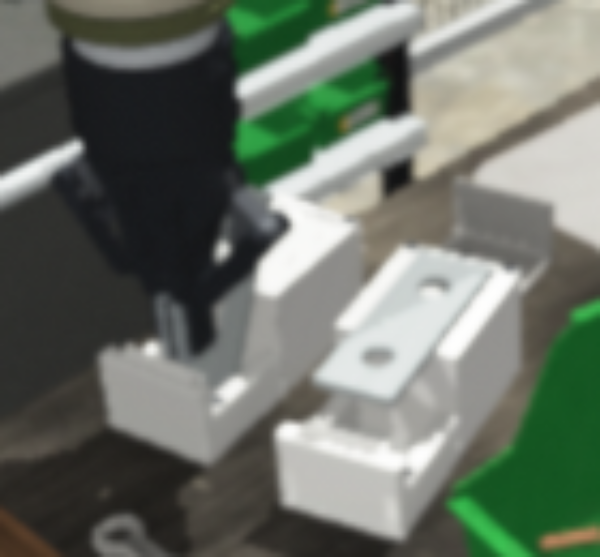

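The slotted plate has tipped and stands steeply behind the fingers at about (215,300) in the crop. The hole plate is still flat. I'll lift off and measure.

```bash
python3 - <<'E'
from h import *
r.move_straight(P(-46,190),speed=120)
r.move_straight(P(-60,300),speed=250)
print(np.round(r.current_q(),2),r.current_t(),np.round(r.current_ft_force(),1))
b=[]
for n in('scene','top'):
    a,d=save(n,n+'3.png'); np.savez(n+'3.npz',a=a,d=d)
    for o in r.trace('slot_plate_c',n)[:2]:
        m=o['mask']&(d>0); v,u=np.nonzero(m)
        if not len(u): continue
        Q=px_depth(n,np.c_[u,v],d[m]); L=np.c_[(Q[:,:2]-C)@ex,(Q[:,:2]-C)@ey,Q[:,2]]
        k=(abs(L[:,1])<40)&(L[:,0]>-60)&(L[:,0]<60)&(L[:,2]>5)
        L=L[k]; print(n,round(o['score'],2),o['uv'],len(L),L.min(0).round(),L.max(0).round())
        for z in range(10,110,10):
            s=L[(L[:,2]>z-5)&(L[:,2]<=z+5)]
            if len(s)>3: print(z,len(s),np.median(s[:,0]).round(1),np.percentile(s[:,1],[3,97]).round(1))
a=cv2.imread('pics/top3.png')[130:270,110:260]; b=cv2.imread('pics/scene3.png')[120:250,150:290]
cv2.imwrite('pics/c3.png',np.hstack([cv2.resize(a,(400,400)),cv2.resize(b,(400,400))]))
E
```

```text
[-0.57  0.29  1.09  2.16 -0.33  0.87 -0.89] 11.4 [0.2 0.4 0.1]
scene 0.6 [198.6, 180.2] 635 [-40. -20.  15.] [ 16.  22. 107.]
20 47 -35.2 [-15.2  17.9]
30 81 -31.5 [-18.   17.2]
40 70 -26.4 [-17.7  19.2]
50 64 -21.2 [-17.5  20.3]
60 64 -16.4 [-17.2  18.6]
70 60 -11.8 [-16.7  18.3]
80 67 -6.9 [-16.6  17.6]
90 90 -2.1 [-17.7  20. ]
100 80 2.7 [-17.2  20.1]
top 0.74 [173.8, 202.2] 406 [-41. -19.  12.] [ 17.  29. 109.]
20 8 -37.6 [-17.6 -13.4]
30 13 -30.6 [-18.6  29.1]
40 5 -27.2 [-17.7 -15.2]
60 56 -8.1 [-14.7  26.3]
70 50 -11.8 [-18.5  21.5]
80 62 -6.9 [-17.4  20.2]
90 74 -2.3 [-18.6  19.8]
100 82 2.8 [-18.3  20.5]
```

View pics/c3.png

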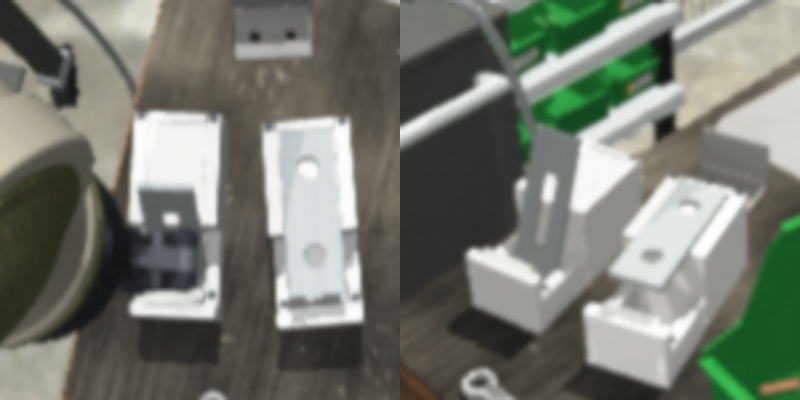

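```bash
python3 - <<'E'
from h import *
T=np.radians(-26); o=ori(YAW,T,-1)
g=np.array([-5.8,75.6]); d=np.array([-.438,-.899])
pre=g-110*d; near=g-40*d
r.move_pose(P(pre[0],pre[1],1),o); print(np.round(r.current_q(),2))
r.command_gripper(64)
r.move_straight(P(near[0],near[1],1),speed=150)
r.move_straight(P(g[0],g[1],1),speed=60)
print(r.current_t(),np.round(r.current_ft_force(),1),np.round(r.current_q(),2))
save('scene','s4.png')
r.command_gripper(30); print(r.current_opening(),np.round(r.current_ft_force(),1),r.current_t())
save('scene','s5.png')
cv2.imwrite('pics/c5.png',np.hstack([cv2.resize(cv2.imread('pics/%s.png'%f)[110:250,140:280],(400,400)) for f in('s4','s5')]))
E
```

```text
[-0.32  0.83  0.91  1.82 -0.44  1.23 -0.84]
14.4167 [0.3 0.7 0. ] [-0.28  0.91  0.82  1.97 -0.53  1.01 -0.76]
38.43121781937592 [1.8 0.1 4.7] 14.8083
```

View pics/c5.png

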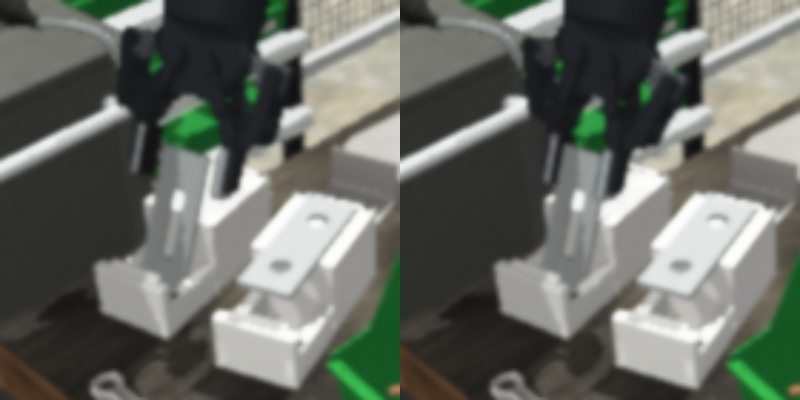

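The pinch is firm at 38.4 mm opening, and the picture shows the pads on both edges of the raised end. I'll lift and carry it.

```bash
python3 - <<'E'
from h import *
T=np.radians(-26)
g=np.array([-5.8,75.6])
r.move_straight(P(g[0],105,1),speed=60)
print(r.current_opening(),np.round(r.current_ft_force(),1))
r.move_straight(P(g[0],270,1),speed=150)
print(r.current_opening(),np.round(r.current_ft_force(),1))
BY=np.radians(-26.1); B=np.array([443.5,-452.]); bx=np.array([np.cos(BY),np.sin(BY)])
print(r.solve_ik(list(B+10*bx)+[270],ori(BY,T,-1)))
r.move_straight(list(B+0*bx)+[270],speed=200,attitude=ori(BY,T,-1))
print(r.current_opening(),r.current_t(),np.round(r.current_q(),2))
for n in('scene','top'): save(n,n+'6.png')
a=cv2.imread('pics/top6.png')[80:300,150:400]; b=cv2.imread('pics/scene6.png')[40:300,150:410]
cv2.imwrite('pics/c6.png',np.hstack([cv2.resize(a,(400,400)),cv2.resize(b,(400,400))]))
for z in(200,120,85):
  for t in(-26,-35,-45): print(z,t,r.solve_ik(list(B)+[z],ori(BY,np.radians(t),-1)) is not None)
E
```

```text
38.47380185868716 [-0.2  0.7 -3.1]
38.605850965574156 [ 0.6  0.6 -1.4]
[ 0.16463532  0.86752125  1.00899009  1.48828717 -0.43082483  1.53136836
 -0.80651985]
38.931694591903224 18.2833 [ 0.16  0.85  1.    1.51 -0.42  1.51 -0.81]
200 -26 True
200 -35 True
200 -45 True
120 -26 True
120 -35 True
120 -45 True
85 -26 True
85 -35 True
85 -45 True
```

View pics/c6.png

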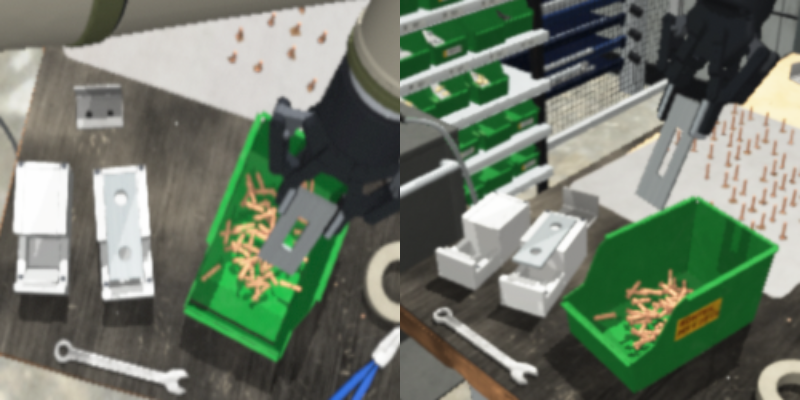

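The plate is held centred over the bin, in line with the tool, and the hole plate is still flat. Now I lower and release.

```bash
python3 - <<'E'
from h import *
BY=np.radians(-26.1); B=np.array([443.5,-452.]); bx=np.array([np.cos(BY),np.sin(BY)])
p=list(B-20*bx)
r.move_straight(p+[160],speed=150); r.move_straight(p+[105],speed=80)
for z in(96,90):
    r.move_straight(p+[z],speed=40); f=r.current_ft_force(); print(z,np.round(f,1),r.current_opening())
    if f[2]>5: break
r.command_gripper(56); r.hold(.5); print(np.round(r.current_ft_force(),1),r.current_opening())
r.move_straight(p+[200],speed=120); r.move_straight(p+[300],speed=200)
q=list(r.current_q()); print(np.round(q,2),r.current_t())
r.move_straight(list(B+120*bx)+[330],speed=200); print(r.current_t())
for n in('scene','top'):
    a,d=save(n,n+'7.png'); np.savez(n+'7.npz',a=a,d=d)
    for nm in("slot_plate_c","hole_plate_c"):
        for o in r.trace(nm,n)[:2]:
            m=o['mask']&(d>0); v,u=np.nonzero(m)
            if len(u): Q=px_depth(n,np.c_[u,v],d[m]); print(n,nm,round(o['score'],2),np.round(o['uv']),np.median(Q,0).round(),np.percentile(Q,[2,98],axis=0).round())
a=cv2.imread('pics/top7.png')[80:300,150:400]; b=cv2.imread('pics/scene7.png')[80:300,150:410]
cv2.imwrite('pics/c7.png',np.hstack([cv2.resize(a,(400,400)),cv2.resize(b,(400,400))]))
E
```

```text
96 [-0.4 -0.  -1.4] 38.537846036675845
90 [ 0.6  0.4 -1.8] 39.10578127259255
[ 0.2 -0.1 -0.3] 55.80320536384485
[ 0.14  0.81  1.03  1.54 -0.39  1.53 -0.8 ] 23.3167
24.1833
scene slot_plate_c 0.62 [302. 253.] [ 408. -434.    9.] [[ 391. -452.    3.]
 [ 449. -415.   23.]]
scene hole_plate_c 0.59 [246. 195.] [ 460. -277.   65.] [[ 409. -297.   59.]
 [ 520. -255.   67.]]
top slot_plate_c 0.77 [313. 213.] [ 447. -454.   10.] [[ 400. -485.    6.]
 [ 501. -417.   28.]]
top hole_plate_c 0.68 [225. 202.] [ 464. -277.   65.] [[ 412. -296.   62.]
 [ 517. -257.   69.]]
```

View pics/c7.png

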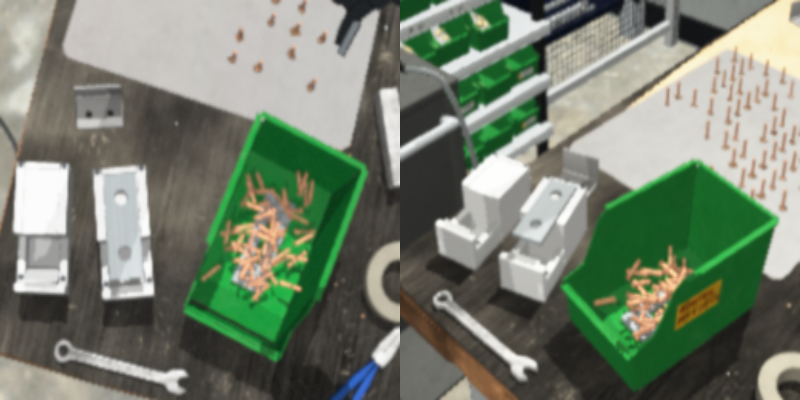

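The slotted plate lies flat at z≈10 in the bin, among the drawn studs. The hole plate is unmoved at (464,-277,65), block 1 is empty, and the arm is clear.

```bash
python3 -c "
from plant import r
r.hold(0.2); print(r.current_ft_force(), r.current_t()); r.hand_in()"
```

```text
[ 0.83251754 -0.10248977  0.65409622] 24.6833
the job is handed in; nothing more can be done
```

I tipped the slotted plate by pressing its overhanging end, pinched it by its raised end and put it in the green bin. I handed the job in at 24.7 s.

- **Tipping:** I pressed down about 28 mm. The plate then stood by itself at about 64°, with its top edge near 105 mm. The highest wrist force I read while pressing was about 2 N.
- **Pinch and carry:** The gripper read 38.4–39.1 mm on the 40 mm plate from the pinch to the release, and the plate did not slip.
- **Final pictures:** The slotted plate lies nearly flat on the bin floor, at about 10 mm height. The plate with the two holes still lies flat in its block at about (464, -277, 65), within 1 mm of where it started. The arm is clear of everything.

In the pictures the loose studs in the bin hide part of the slotted plate. The two cameras therefore put its visible middle about 40 mm apart, but both put it inside the bin. No check failed.

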